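# Load a wire reel onto the bench unwinder

## Task

Load the orange wire reel onto the bench unwinder: with the fingertips push it gently up the ramp, staying behind it so that it never rolls back down, until it drops between the two rollers in front of the back stop. Then push the red-knobbed retaining arm right across behind the reel until it stops, and move clear. Only push: do not squeeze or lift the reel, and leave the tools and the tape lying around undisturbed.

Things in the scene. Friction and masses are not known exactly. Their poses are not given: they have to be found in the camera images.
- unwinder: Blue sheet-metal reel unwinder fixed to the bench, 310 x 74 mm, four small lugs beside it. Origin: on the bench under it; +x runs up the ramp, +y to the left when looking up the ramp, +z up. All 'frame' numbers below are in this frame. Lane 62 mm wide (y -0.031 to 0.031); cheeks 3 mm thick, 14 mm above the ramp, z 0.046 beside the rollers. Back stop: plate, face x 0.111, top z 0.085.
- ramp: Steel ramp, a plane 62 mm wide, 162 mm long, slope 8.5 deg. Origin: middle of its foot, on the surface (frame x -0.130, z 0.008); +x up the slope, +z square to the surface. Its top edge is at frame x 0.030, z 0.032. The reel's axis is at z 0.040 here while it rolls on the ramp.
- pan (a point): Middle of the loading pan below the ramp's foot, on its surface (frame x -0.159, z 0.010). The pan runs from frame x -0.188 to -0.130 and falls 4 deg towards the ramp; a low lip at its outer end has its top at z 0.018. There is open bench beyond it.
- reel: Full reel of wire, rigid, 0.3 to 0.52 kg: black flanges 80 mm in diameter, 56 mm over both; orange winding between them 74 mm in diameter, 46 mm wide. Origin: its centre, on its axis; y is the axis (x, z turn as it rolls). Starts at rest in the pan at the ramp's foot, axis across the lane; let go on the ramp it rolls back. Smooth hard plastic; a push of 1 to 5 N moves it.
- crest (a point): Top of the near roller (frame x 0.042, z 0.034), nearly flush with the ramp. Two freely turning rollers of radius 10 mm lie across the lane, axes at frame x 0.042 and 0.092, z 0.0237. Once the reel's centre is past the near roller's axis it drops 7 mm by itself between the rollers.
- seat (a point): Where the reel's centre is when it lies on both rollers: frame x 0.067, y 0, z 0.067. Its flanges are then 4 mm from the back stop.
- keeper_hinge (a point): Vertical hinge of the retaining arm (frame x 0.017, y 0.043), at the height of the arm's axis, z 0.068. The hinge post is 15 mm thick, top z 0.080, its bracket reaches y 0.052. The arm is a level round bar 8 mm thick, 84 mm from hinge to knob centre. Open space under it; the cheek below it stands up to z 0.046, the catch for its end (frame x 0.030, y -0.039) to z 0.076.
- keeper (a joint): Swing angle of the retaining arm, rad. 0: open, pointing back down the ramp and 25 deg outward, on the +y side outside the lane (starts 0 to 0.4). Grows as it swings in over the lane, counter-clockwise from above; at 0.436 it points straight back along -x of the frame, at 2.007 it meets its stop, square across the lane along -y, 6 mm behind a seated reel. Stays where left; about 0.6 N at the knob moves it.
- keeper_knob (a point): Centre of the red plastic knob (15 mm in diameter, z 0.057 to 0.081) on the free end of the retaining arm.
- side_cutters: Red side cutters, 47 x 148 x 14 mm, lying beyond the unwinder. Origin: centre of the underside.
- masking_tape: Roll of masking tape, 58 mm in diameter, 25 mm high, lying beyond the upper end of the unwinder. Origin: centre of the underside.
- crimp_tool: Yellow crimping pliers, 73 x 198 x 24 mm, lying on the robot's side, near the upper end of the unwinder. Origin: centre of the underside.
Not all that is in view belongs to the job. What is shaped like the reel but green or pink is not meant.

How it is judged:
By the outcome, as a careful person would: the job done as asked, in the order asked, and still so for the second after the job is handed in, with the robot touching nothing.
It also fails if it takes over 54 s, if anything falls off the work surface, if the arm or the gripper's body presses on something with over 40 N, if the wrist force passes 120 N, or if a joint passes its speed limit or range.

## Robot

A 6-joint arm with a two-finger parallel gripper is mounted at the origin on a cart in front of the work surface, level with it; the furniture and walls round the work are solid. World frame = base frame: x ahead of the robot, y to its left, z up, the work surface at z = 0. Lengths are in m, angles in rad, forces in N, time in s.
With the tool pointing down it reaches from about 0.325 to 0.875 m from the base axis. Payload 4.4 kg.
Tool frame: the origin (TCP) lies where the fingers leave the gripper's body, on its centre line; the fingertips stand 73 mm ahead of it and the grasp point (between the pads) lies 54 mm ahead of it; z points along the fingers, y is the line along which they close (so a half turn about z gives the same grasp; the last joint's range is limited). The gripper opens to 85 mm and grips with 20 to 120 N. Pads are 22 mm wide; open, the fingers measure 114 mm over their backs; the gripper's body (76 mm by 85 mm) begins 54 mm behind the grasp point. The pads swing forward as they close: fully open they stand 13 mm farther back than shut.
Start: joints at [-1.268, 0.207, 1.542, -0, 1.393, -0.15], TCP at [0.252, -0.517, 0.304] pointing down, gripper open.
Joint ranges: [-2.73, 2.73], [-0.86, 2.22], [0.23, 2.46], [-1.11, 4.25], [0.08, 2.63], [-2.82, 2.82]. Speed limits (rad/s): [2.79, 2.79, 3.14, 3.14, 3.14, 3.14].

## Interface

Orientations are given as a unit quaternion [x, y, z, w].
In Python, from rig import bot gives the robot as it stands.
- The arm moves only by the shell command python3 -m jog 'ROWS' [FORCE]. ROWS is JSON, a list of rows, each an object with "travel": the shift along the tool's x, y, z in m, a list of three; "roll": the turn about the tool's z in degrees; "fingers": the closure in counts, from 0 (fully open) to 255 (shut). In form: [{"travel": [dx, dy, dz], "roll": roll, "fingers": fingers}, ...]. A call has 1 to 10 rows; each row is the pose to reach, as a shift and turn from the pose commanded when the call began, along the tool's axes at that moment; what a row does not reach only later rows make up. A row lasts 1/10 s, in which the tool goes at most 50 mm and 8.59 degrees, less where a joint would pass 70% of its speed; a pose out of reach is approached as far as the arm can. A call with a gripper value outside its range is refused whole. The fingers move at their own pace and stop on an object; FORCE is the grip in N (left out, the last holds). Time passes only in rows, so rows that repeat a pose let the fingers close. It gives the time, the measured TCP pose, the force, the opening and the grip force at its end, in the units of the state.
- bot.state(): the state, without advancing time (a new reading comes with each control period).
- bot.read_camera(name): name is "scene" or "side" or "wrist"; returns the picture (400x640x3 uint8, red, green, blue); there is no depth.
- bot.camera_model(name): a dict with "vertical_fov" (degrees; the focal length in pixels is half the picture's height over the tangent of half this angle, whatever the lens; pixels are square), "cx", "cy" (the principal point, pixels), "view" (4x4, takes a point from world to camera coordinates). Camera axes: x right, y down, z forward; pixel columns grow to the right and rows downward; lengths in m; the calibration is good to about 2 mm. A picture is of the moment at which its call begins: read the wrist's pose just before it. camera_model takes no time and is no camera call; for the wrist camera it gives the pose at the moment of the call.
- bot.hand_in(): hands the job in; it is judged then, once.
Trained networks look in the newest picture that a camera, given by its name, has taken for a name from the list of things; names that differ only in an ending like _2 or _b are one class to them, and where a whole thing is asked for, a point or a joint stands for the part that bears it (a point fixed in the world has none). Each returns a list of dicts, best first, with "confidence" (0 to 1); they miss things now and then, are a little off and sometimes report something else, mostly with a low value. They report only what shows in the picture. A call takes as long as a camera call. They do not tell look-alikes from the thing itself.
- bot.boxes_of(camera, name): "box" ([left, top, right, bottom] in pixels, round what is visible of it).
- bot.trace(camera, name): "pixels" (400x640 bool, what is visible of it) and "box" ([left, top, right, bottom] in pixels, round what is visible of it).
The state is a dict: "time_s": time; "qpos": joint angles; "qvel": joint speeds; "joint_torque": joint torques, N m; "tool_pos": TCP position; "eef_rot": TCP orientation; "force": force on the tool from outside, world axes, zero at the start; "ft_torque": the same for the moment, N m; "gripper_width": opening from 0.0 (shut) to 1.0 (fully open); "gripper_force": force on a finger pad.
Only numpy, scipy, OpenCV 4.12 (cv2) and the standard library are available. Lean on these libraries where they do the work, as an engineer would, in place of code of your own. Each camera call takes 0.05 s, during which the arm holds its last target. There are 200 camera calls.

## Working session

There is one attempt and no reset: what is moved stays moved. The work goes in short steps, Python scripts to look and compute and a shell command to move; the robot and the scene stay as the last step left them, time stands still between calls to the robot, and variables do not carry over. Pictures are saved under pics/ and viewed, at most 10 in all, crops included, and the job is handed in when it is done.

```bash
mkdir -p pics; ls; cat > h.py <<'E'
from rig import bot
import numpy as np, cv2
def K(c):
    m=bot.camera_model(c); f=200/np.tan(np.radians(m["vertical_fov"])/2); return f,m["cx"],m["cy"],np.array(m["view"])
def proj(c,P):
    f,cx,cy,V=K(c); p=np.atleast_2d(P)@V[:3,:3].T+V[:3,3]; return np.c_[f*p[:,0]/p[:,2]+cx,f*p[:,1]/p[:,2]+cy]
def onz(c,uv,z):
    f,cx,cy,V=K(c); d=V[:3,:3].T@np.array([(uv[0]-cx)/f,(uv[1]-cy)/f,1]); o=-V[:3,:3].T@V[:3,3]; return o+d*(z-o[2])/d[2]
E
python3 - <<'E'
from h import *
for c in("scene","side"):
    im=bot.read_camera(c); cv2.imwrite(f"pics/{c}0.png",im[...,::-1])
    f,cx,cy,V=K(c); print(c,f,cx,cy,-V[:3,:3].T@V[:3,3],V[2,:3])
    for n in("unwinder","reel","keeper","keeper_knob","crimp_tool","side_cutters","masking_tape"):
        print(n,[(np.round(b["box"]).tolist(),round(b["confidence"],2)) for b in bot.boxes_of(c,n)])
s=bot.state();print(s["tool_pos"],s["eef_rot"],s["time_s"])
E
```

```text
pics
scene 379.48471557203834 325.31331275105435 201.0881749214915 [0.07738847 0.50827824 0.72785573] [ 0.50030558 -0.53293201 -0.68240589]
unwinder [([272.0, 186.0, 378.0, 260.0], 0.76)]
reel [([378.0, 195.0, 413.0, 232.0], 0.93), ([391.0, 140.0, 418.0, 171.0], 0.92), ([255.0, 245.0, 282.0, 272.0], 0.71), ([354.0, 230.0, 396.0, 273.0], 0.66), ([332.0, 169.0, 365.0, 200.0], 0.58)]
keeper [([326.0, 194.0, 350.0, 221.0], 0.44)]
keeper_knob [([324.0, 195.0, 349.0, 221.0], 0.43)]
crimp_tool [([229.0, 300.0, 304.0, 388.0], 0.74)]
side_cutters [([260.0, 189.0, 312.0, 214.0], 0.76)]
masking_tape [([228.0, 300.0, 305.0, 390.0], 0.74), ([257.0, 244.0, 282.0, 271.0], 0.62)]
side 468.2634270945641 323.2037096982758 200.07356162470415 [-0.03381538 -1.14968242  0.7164143 ] [ 0.40416951  0.80097294 -0.44168921]
unwinder [([324.0, 193.0, 374.0, 252.0], 0.79)]
reel [([338.0, 210.0, 367.0, 243.0], 0.81), ([293.0, 238.0, 319.0, 256.0], 0.76), ([373.0, 258.0, 407.0, 295.0], 0.57), ([263.0, 209.0, 268.0, 234.0], 0.51)]
keeper []
keeper_knob []
crimp_tool [([228.0, 175.0, 265.0, 202.0], 0.55)]
side_cutters [([351.0, 200.0, 372.0, 220.0], 0.57)]
masking_tape []
[ 0.25205201 -0.51684355  0.30392438] [ 9.74366102e-01  2.24968214e-01 -5.34385428e-06  4.11304299e-05] 0.8
```

```bash
python3 - <<'E'
import cv2
a=cv2.imread("pics/scene0.png")[120:290,220:440]; cv2.imwrite("pics/a.png",cv2.resize(a,(770,595),interpolation=cv2.INTER_CUBIC))
b=cv2.imread("pics/side0.png")[160:310,220:420]; cv2.imwrite("pics/b.png",cv2.resize(b,(800,600),interpolation=cv2.INTER_CUBIC))
E
```

```text
(no output)
```

View pics/a.png

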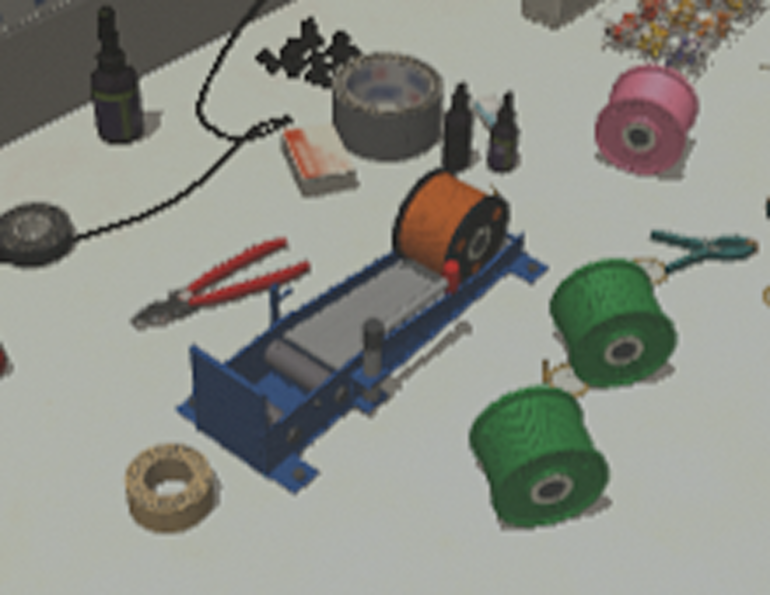

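View pics/b.png

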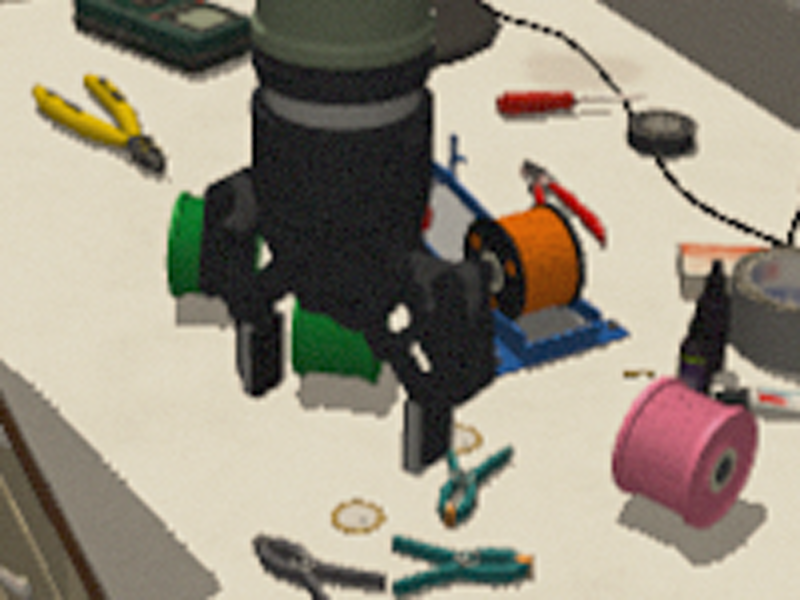

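Scene crop: the orange reel is at scene pixel (348,186) in the pan at the far end of the blue unwinder. Its look-alikes are green reels at (396,213) and (374,250), a pink reel at (405,155), and the grey tape roll at (331,150). I choose the orange one. The red knob is at (349,199), the hinge post at (327,215), and the back stop at lower left (285,232).

```bash
cat > fit.py <<'E'
from h import *
from scipy.optimize import least_squares
def Fw(p,P):
    P=np.atleast_2d(P); c,s=np.cos(p[2]),np.sin(p[2]); return np.c_[p[0]+c*P[:,0]-s*P[:,1],p[1]+s*P[:,0]+c*P[:,1],P[:,2]]
E
python3 - <<'E'
from fit import *
cr=lambda u,v:(u/3.5+220,v/3.5+120)
F=np.array([[.113,-.035,.085],[.113,.035,.085],[.017,.043,.08],[-.188,.035,.018]])
U=np.array([cr(192,347),cr(272,413),cr(374,322),cr(522,238)])
# initial from rays
w=[onz("scene",u,f[2]) for u,f in zip(U,F)]; print(np.round(w,3))
d=w[2]-w[3]; y0=np.arctan2(d[1],d[0]); 
r=least_squares(lambda p:(proj("scene",Fw(p,F))-U).ravel(),[w[2][0],w[2][1],y0])
print(r.x,np.degrees(r.x[2]),np.round(r.fun,1))
p=r.x
k=onz("scene",cr(452,275),.069); print("knob",k)
h=Fw(p,[[.017,.043,.068]])[0]; d=k-h; a=np.arctan2(d[1],d[0])-p[2]; print("hinge",h,"dist",np.hypot(*d[:2]),"theta",(a-np.radians(180-25))%(2*np.pi))
for n in("crest","seat"): pass
print("seat",Fw(p,[[.067,0,.067]]),"pan",Fw(p,[[-.159,0,.01]]))
E
```

```text
[[ 0.589  0.135  0.085]
 [ 0.508  0.137  0.085]
 [ 0.523  0.027  0.08 ]
 [ 0.548 -0.174  0.018]]
[0.56204085 0.02093799 1.67675423] 96.0709405670943 [ 0.6  1.2  0.2 -3.6 -0.1  2.3 -0.8  0.9]
knob [ 0.52401019 -0.0565671   0.069     ]
hinge [0.51748409 0.03329498 0.068     ] dist 0.09009874708850191 theta 0.4028707122036561
seat [[0.55495494 0.08756224 0.067     ]] pan [[ 0.57885665 -0.13717029  0.01      ]]
```

```bash
cat >> h.py <<'E'
from scipy.spatial.transform import Rotation as R
def tool(target):
    s=bot.state(); return R.from_quat(s["eef_rot"]).inv().apply(np.array(target)-s["tool_pos"])
E
python3 - <<'E'
from h import *
f,cx,cy,V=K("wrist"); s=bot.state(); Rt=R.from_quat(s["eef_rot"])
print(f,Rt.inv().apply(-V[:3,:3].T@V[:3,3]-s["tool_pos"]),Rt.inv().apply(V[:3,:3]),Rt.as_matrix()[:,0])
print(tool([.57,-.2,.33]))
for b in bot.boxes_of("scene","reel"):
    x=b["box"]; print(onz("scene",((x[0]+x[2])/2,(x[1]+x[3])/2),.04).round(3))
E
```

```text
357.97277463958477 [ 0.08122486 -0.00019892 -0.06957409] [[-1.15969163e-04  9.99999993e-01  8.84796728e-07]
 [-9.46993207e-01 -1.09537766e-04 -3.21253566e-01]
 [-3.21253564e-01 -3.80934037e-05  9.46993213e-01]] [ 8.98778605e-01  4.38402803e-01 -2.89198197e-05]
[ 0.42466919 -0.14538088 -0.0260992 ]
[ 0.422 -0.125  0.04 ]
[ 0.554 -0.349  0.04 ]
[0.539 0.201 0.04 ]
[0.38  0.013 0.04 ]
[ 0.584 -0.124  0.04 ]
```

```bash
python3 -m jog '[{"travel":[0.42,-0.145,-0.03],"roll":-70,"fingers":255},{"travel":[0.42,-0.145,-0.03],"roll":-70,"fingers":255},{"travel":[0.42,-0.145,-0.03],"roll":-70,"fingers":255},{"travel":[0.42,-0.145,-0.03],"roll":-70,"fingers":255},{"travel":[0.42,-0.145,-0.03],"roll":-70,"fingers":255},{"travel":[0.42,-0.145,-0.03],"roll":-70,"fingers":255},{"travel":[0.42,-0.145,-0.03],"roll":-70,"fingers":255},{"travel":[0.42,-0.145,-0.03],"roll":-70,"fingers":255},{"travel":[0.42,-0.145,-0.03],"roll":-70,"fingers":255},{"travel":[0.42,-0.145,-0.03],"roll":-70,"fingers":255}]'
python3 -m jog '[{"travel":[0,0,0],"roll":0,"fingers":255},{"travel":[0,0,0],"roll":0,"fingers":255}]'
python3 - <<'E'
from h import *
print(proj("wrist",[[.58,-.13,.05],[.555,.09,.06],[.524,-.056,.07]]))
im=bot.read_camera("wrist"); cv2.imwrite("pics/w0.png",im[...,::-1])
s=bot.state();np.save("w0pose.npy",np.r_[s["tool_pos"],s["eef_rot"]]); np.save("w0V.npy",K("wrist")[3]); print(R.from_quat(s["eef_rot"]).as_matrix()[:,0])
E
```

```text
time_s: 1.85
tool_pos: [0.5693, -0.198, 0.3344]
eef_rot: [0.666, 0.746, 0.001, 0.001]
force: [0.1, -0.3, -0.3]
gripper_width: 0.0
gripper_force: 0.0
time_s: 2.05
tool_pos: [0.5653, -0.203, 0.3336]
eef_rot: [0.669, 0.743, -0.0, -0.0]
force: [0.0, -0.0, -1.1]
gripper_width: 0.002
gripper_force: 0.0
[[ 345.50619348   98.05441828]
 [ 350.52085717 -223.16166979]
 [ 290.7472467    -2.26199044]]
[-1.02771616e-01  9.94704978e-01  5.11571757e-05]
```

View pics/w0.png

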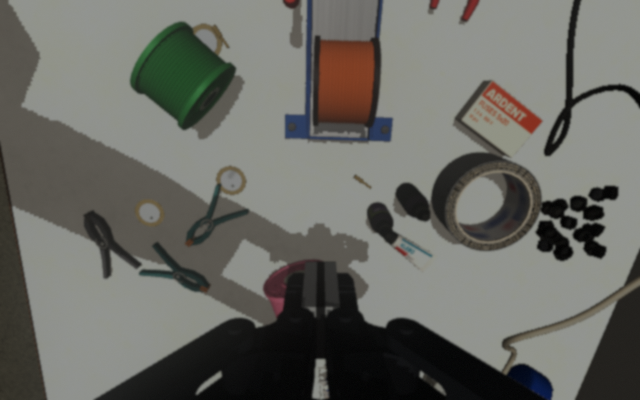

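Wrist view: the orange reel is at (347,82), lying square across the pan, with its lip at row 135. Green (183,75) and pink (290,285) are the look-alikes. I'll look once more from further up the ramp to fix the frame.

```bash
python3 -m jog '[{"travel":[0.05,0,-0.03],"roll":0,"fingers":255},{"travel":[0.09,0,-0.06],"roll":0,"fingers":255},{"travel":[0.12,0,-0.07],"roll":0,"fingers":255},{"travel":[0.12,0,-0.07],"roll":0,"fingers":255},{"travel":[0.12,0,-0.07],"roll":0,"fingers":255}]'
python3 - <<'E'
from h import *
np.save("w1V.npy",K("wrist")[3])
im=bot.read_camera("wrist"); cv2.imwrite("pics/w1f.png",im[...,::-1]); cv2.imwrite("pics/w1.png",cv2.resize(im[0:260,200:500,::-1],None,fx=2.3,fy=2.3,interpolation=cv2.INTER_CUBIC))
E
```

```text
time_s: 2.6
tool_pos: [0.553, -0.0838, 0.4045]
eef_rot: [0.669, 0.743, -0.0, 0.001]
force: [0.7, -0.4, -0.5]
gripper_width: -0.001
gripper_force: 0.0
```

View pics/w1.png

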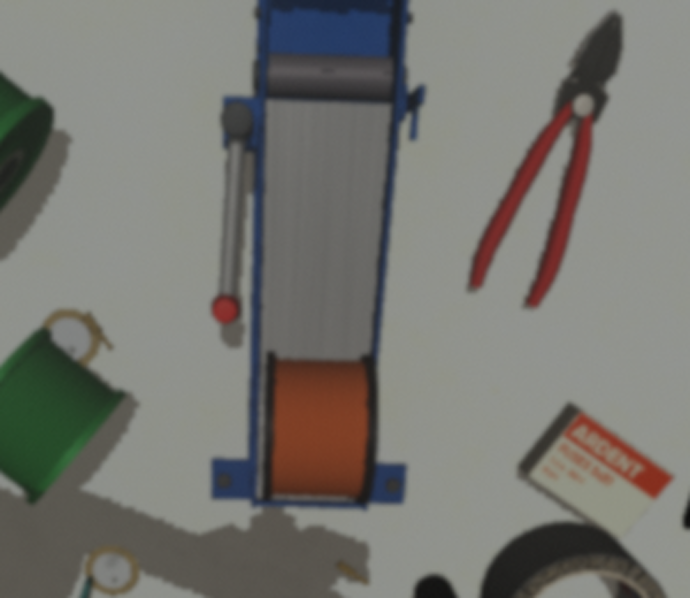

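Crop: knob at (226,310), post at (237,118), ramp top edge from (263,100) to (392,103), reel at (320,428), lip at row ~504.

```bash
python3 - <<'E'
from fit import *
import h
V=np.load("w1V.npy"); f,cx,cy,_=K("wrist"); h.K=lambda c:(f,cx,cy,V)
cr=lambda u,v:(u/2.3+200,v/2.3)
F=np.array([[.030,.031,.032],[.030,-.031,.032],[.017,.043,.08],[-.188,.034,.018],[-.188,-.034,.018]])
U=np.array([cr(263,100),cr(392,103),cr(237,118),cr(250,503),cr(367,506)])
r=least_squares(lambda p:(proj("wrist",Fw(p,F))-U).ravel(),[.562,.021,1.67],loss="soft_l1")
p=r.x; print(p,np.degrees(p[2]),np.round((proj("wrist",Fw(p,F))-U).ravel(),1)); np.save("p.npy",p)
k=onz("wrist",cr(226,310),.072); hh=Fw(p,[[.017,.043,.068]])[0]; d=k-hh
print(k,np.hypot(*d[:2]),"theta",(np.arctan2(d[1],d[0])-p[2]-np.radians(155))%6.283)
q=Fw(p,[[0,0,0]])[0]
for n,uv,z in(("reel L",(267,428),.05),("reel R",(372,430),.05),("reel top",(320,360),.06)):
    w=onz("wrist",cr(*uv),z)-q; print(n,w[0]*np.cos(p[2])+w[1]*np.sin(p[2]),-w[0]*np.sin(p[2])+w[1]*np.cos(p[2]))
E
python3 - <<'E'
from fit import *
p=np.load("p.npy"); s=bot.state(); T=R.from_quat(s["eef_rot"]).as_matrix()
print("yaw tool x",np.degrees(np.arctan2(T[1,0],T[0,0])),"frame",np.degrees(p[2]))
print(tool(Fw(p,[[-.197,0,.3]])[0]),tool(Fw(p,[[-.197,0,.115]])[0]))
E
```

```text
[0.5663166  0.01462149 1.64574283] 94.29411843756155 [ 0.9 -0.6 -0.3 -0.1 -0.5  0.   0.6  0.4 -0.4  0.5]
[ 0.52449742 -0.0564646   0.072     ] 0.08485076600575205 theta 0.38869935928497146
reel L -0.13226367727940047 0.025808412830738123
reel R -0.13175913597858505 -0.030259764209980562
reel top -0.09302222114728316 -0.00016660251770647845
yaw tool x 95.90548234747148 frame 94.29411843756155
[-0.09987446  0.01810703  0.10348897] [-0.09977845  0.0182392   0.2884889 ]
```

```bash
python3 -m jog '[{"travel":[-0.04,0.009,0.02],"roll":1.6,"fingers":255},{"travel":[-0.08,0.018,0.05],"roll":1.6,"fingers":255},{"travel":[-0.1,0.018,0.09],"roll":1.6,"fingers":255},{"travel":[-0.1,0.018,0.13],"roll":1.6,"fingers":255},{"travel":[-0.1,0.018,0.17],"roll":1.6,"fingers":255},{"travel":[-0.1,0.018,0.21],"roll":1.6,"fingers":255},{"travel":[-0.1,0.018,0.25],"roll":1.6,"fingers":255},{"travel":[-0.1,0.018,0.28],"roll":1.6,"fingers":255},{"travel":[-0.1,0.018,0.292],"roll":1.6,"fingers":255},{"travel":[-0.1,0.018,0.292],"roll":1.6,"fingers":255}]'
cat > st.py <<'E'
from fit import *
p=np.load("p.npy"); s=bot.state(); T=R.from_quat(s["eef_rot"]).as_matrix()
c,n=np.cos(p[2]),np.sin(p[2])
def fr(w): w=np.array(w)-[p[0],p[1],0]; return np.array([c*w[0]+n*w[1],-n*w[0]+c*w[1],w[2]])
print("t",s["time_s"],"frame tip",(fr(s["tool_pos"])-[0,0,.073]).round(4),"yawerr",(np.degrees(np.arctan2(T[1,0],T[0,0])-p[2])).round(2),"F",np.round(s["force"],1))
E
python3 st.py; python3 - <<'E'
from h import *
im=bot.read_camera("side"); cv2.imwrite("pics/s1.png",cv2.resize(im[120:320,250:450,::-1],(600,600),interpolation=cv2.INTER_CUBIC))
E
```

```text
time_s: 3.65
tool_pos: [0.5794, -0.1812, 0.1086]
eef_rot: [0.68, 0.733, -0.001, -0.003]
force: [-0.8, 0.4, 0.4]
gripper_width: -0.001
gripper_force: 0.0
t 3.65 frame tip [-0.1962  0.0016  0.0356] yawerr -0.02 F [-0.8  0.4  0.4]
```

View pics/s1.png

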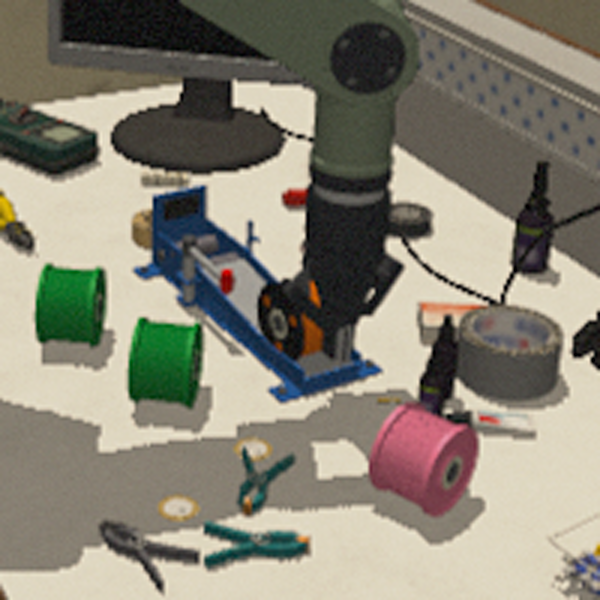

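Side view: the shut fingers stand behind the orange reel at (340,345), clear of the pink reel. Now the push begins, rising with the slope.

```bash
python3 -m jog '[{"travel":[0.005,0.002,0],"roll":0,"fingers":255},{"travel":[0.009,0.003,0],"roll":0,"fingers":255},{"travel":[0.013,0.003,0],"roll":0,"fingers":255},{"travel":[0.017,0.003,0],"roll":0,"fingers":255},{"travel":[0.021,0.003,-0.001],"roll":0,"fingers":255},{"travel":[0.025,0.003,-0.002],"roll":0,"fingers":255},{"travel":[0.029,0.003,-0.003],"roll":0,"fingers":255},{"travel":[0.033,0.003,-0.003],"roll":0,"fingers":255},{"travel":[0.037,0.003,-0.004],"roll":0,"fingers":255},{"travel":[0.041,0.003,-0.005],"roll":0,"fingers":255}]'; python3 st.py
```

```text
time_s: 4.7
tool_pos: [0.5815, -0.1392, 0.1169]
eef_rot: [0.679, 0.734, -0.0, -0.0]
force: [0.4, -1.5, 0.8]
gripper_width: 0.001
gripper_force: 0.7
t 4.7 frame tip [-0.1545 -0.0037  0.0439] yawerr 0.11 F [ 0.4 -1.5  0.8]
```

```bash
python3 -m jog '[{"travel":[0.005,0,-0.001],"roll":0,"fingers":255},{"travel":[0.01,0,-0.002],"roll":0,"fingers":255},{"travel":[0.015,-0.001,-0.002],"roll":0,"fingers":255},{"travel":[0.02,-0.001,-0.003],"roll":0,"fingers":255},{"travel":[0.025,-0.001,-0.004],"roll":0,"fingers":255},{"travel":[0.03,-0.001,-0.005],"roll":0,"fingers":255},{"travel":[0.035,-0.002,-0.005],"roll":0,"fingers":255},{"travel":[0.04,-0.002,-0.006],"roll":0,"fingers":255},{"travel":[0.045,-0.002,-0.007],"roll":0,"fingers":255},{"travel":[0.05,-0.002,-0.008],"roll":0,"fingers":255}]'; python3 st.py; python3 - <<'E'
from h import *
im=bot.read_camera("scene"); cv2.imwrite("pics/c1.png",cv2.resize(im[120:290,220:440,::-1],(770,595),interpolation=cv2.INTER_CUBIC))
E
```

```text
time_s: 5.7
tool_pos: [0.5758, -0.0894, 0.125]
eef_rot: [0.679, 0.734, -0.0, -0.0]
force: [1.0, -0.8, 0.6]
gripper_width: -0.001
gripper_force: 0.7
t 5.7 frame tip [-0.1044 -0.0016  0.052 ] yawerr 0.11 F [ 1.  -0.8  0.6]
```

View pics/c1.png

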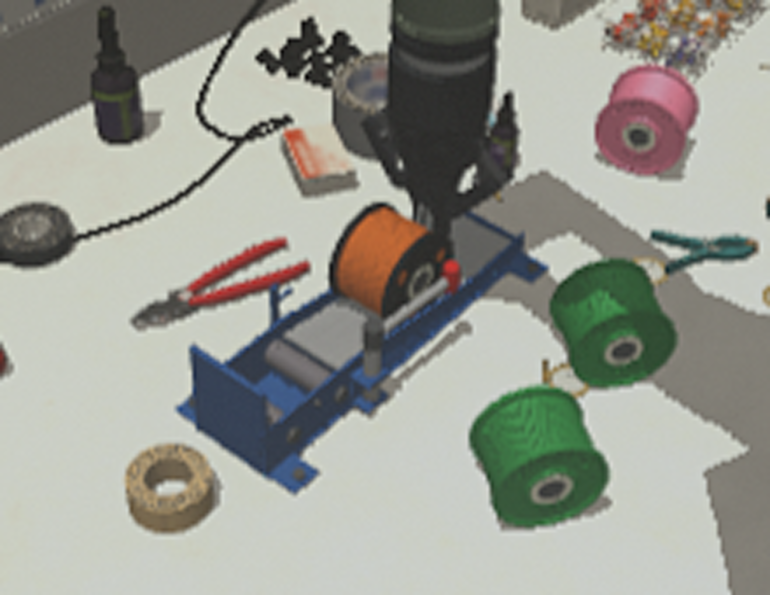

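Halfway up the ramp: the reel at (385,260) is straight, with the finger close behind, and the keeper untouched. I'll continue.

```bash
python3 -m jog '[{"travel":[0.005,0,-0.001],"roll":0,"fingers":255},{"travel":[0.01,0,-0.002],"roll":0,"fingers":255},{"travel":[0.015,0,-0.003],"roll":0,"fingers":255},{"travel":[0.02,0,-0.004],"roll":0,"fingers":255},{"travel":[0.025,0,-0.005],"roll":0,"fingers":255},{"travel":[0.03,0,-0.006],"roll":0,"fingers":255},{"travel":[0.035,0,-0.006],"roll":0,"fingers":255},{"travel":[0.04,0,-0.007],"roll":0,"fingers":255},{"travel":[0.045,0,-0.008],"roll":0,"fingers":255},{"travel":[0.05,0,-0.009],"roll":0,"fingers":255}]'; python3 st.py
```

```text
time_s: 6.75
tool_pos: [0.5719, -0.0395, 0.1339]
eef_rot: [0.679, 0.734, -0.0, -0.0]
force: [0.5, -0.6, 0.2]
gripper_width: 0.001
gripper_force: 0.7
t 6.75 frame tip [-0.0544 -0.0015  0.0609] yawerr 0.11 F [ 0.5 -0.6  0.2]
```

```bash
python3 -m jog '[{"travel":[0.005,0,-0.001],"roll":0,"fingers":255},{"travel":[0.01,0,-0.001],"roll":0,"fingers":255},{"travel":[0.015,0,-0.002],"roll":0,"fingers":255},{"travel":[0.02,0,-0.003],"roll":0,"fingers":255},{"travel":[0.025,0,-0.003],"roll":0,"fingers":255},{"travel":[0.03,0,-0.004],"roll":0,"fingers":255},{"travel":[0.034,0,-0.004],"roll":0,"fingers":255},{"travel":[0.038,0,-0.005],"roll":0,"fingers":255},{"travel":[0.041,0,-0.005],"roll":0,"fingers":255},{"travel":[0.044,0,-0.005],"roll":0,"fingers":255}]'; python3 st.py
python3 -m jog '[{"travel":[0.003,0,0],"roll":0,"fingers":255},{"travel":[0.005,0,0],"roll":0,"fingers":255},{"travel":[0.007,0,0],"roll":0,"fingers":255},{"travel":[0.009,0,0],"roll":0,"fingers":255},{"travel":[0.011,0,0],"roll":0,"fingers":255},{"travel":[0.012,0,0],"roll":0,"fingers":255},{"travel":[0.012,0,0],"roll":0,"fingers":255}]'; python3 st.py
python3 - <<'E'
from h import *
im=bot.read_camera("scene"); cv2.imwrite("pics/c2.png",cv2.resize(im[120:290,220:440,::-1],(770,595),interpolation=cv2.INTER_CUBIC))
E
```

```text
time_s: 7.75
tool_pos: [0.5684, 0.0043, 0.1388]
eef_rot: [0.679, 0.734, -0.0, -0.0]
force: [-0.7, 0.1, 0.1]
gripper_width: -0.001
gripper_force: 0.3
t 7.75 frame tip [-0.0105 -0.0014  0.0658] yawerr 0.11 F [-0.7  0.1  0.1]
time_s: 8.45
tool_pos: [0.5676, 0.016, 0.1389]
eef_rot: [0.679, 0.734, -0.0, -0.0]
force: [0.0, -0.7, 0.6]
gripper_width: -0.002
gripper_force: 0.0
t 8.45 frame tip [ 0.0013 -0.0014  0.0659] yawerr 0.12 F [ 0.  -0.7  0.6]
```

View pics/c2.png

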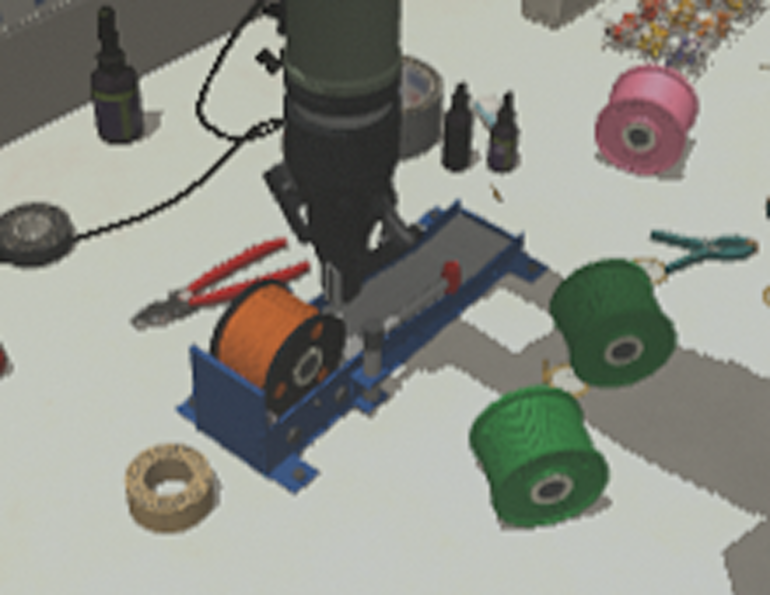

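The reel now sits between the rollers against the stop end (280,350), and the finger carries no load. Next I retract, go over to the outer side of the keeper bar, and check the seat.

```bash
python3 -m jog '[{"travel":[-0.01,0,0],"roll":0,"fingers":255},{"travel":[-0.025,0,-0.015],"roll":0,"fingers":255},{"travel":[-0.035,0,-0.045],"roll":0,"fingers":255},{"travel":[-0.044,-0.03,-0.05],"roll":0,"fingers":255},{"travel":[-0.044,-0.06,-0.05],"roll":0,"fingers":255},{"travel":[-0.044,-0.076,-0.045],"roll":0,"fingers":255},{"travel":[-0.044,-0.076,-0.025],"roll":0,"fingers":255},{"travel":[-0.044,-0.076,0],"roll":0,"fingers":255},{"travel":[-0.044,-0.076,0.008],"roll":0,"fingers":255},{"travel":[-0.044,-0.076,0.008],"roll":0,"fingers":255}]'; python3 st.py
python3 - <<'E'
from st import *
im=bot.read_camera("scene")
t=[b for b in bot.trace("scene","reel") if im[b["pixels"]].mean(0)[0]>1.3*im[b["pixels"]].mean(0)[1]]
for b in t: print(b["box"],b["confidence"],im[b["pixels"]].mean(0))
a=np.linspace(0,6.28,60)
for x,z in((.067,.067),(.044,.074)):
    P=np.vstack([Fw(p,np.c_[x+.04*np.cos(a),0*a+y,z+.04*np.sin(a)]) for y in(-.028,.028)]); q=proj("scene",P); print(x,q.min(0),q.max(0))
E
```

```text
time_s: 9.5
tool_pos: [0.4946, -0.0345, 0.1304]
eef_rot: [0.68, 0.733, -0.001, -0.001]
force: [0.2, -0.2, -0.7]
gripper_width: 0.001
gripper_force: 0.0
t 9.5 frame tip [-0.0436  0.0752  0.0574] yawerr 0.05 F [ 0.2 -0.2 -0.7]
t 9.5 frame tip [-0.0436  0.0752  0.0574] yawerr 0.05 F [ 0.2 -0.2 -0.7]
[388.4, 138.9, 418.9, 171.0] 0.89 [136.96605375  90.36492221  99.3281471 ]
[279.6, 200.8, 318.6, 240.0] 0.75 [104.15585774  70.65899582  52.0125523 ]
0.067 [279.88507407 198.97826055] [319.33012046 238.99843474]
0.044 [286.46019103 192.08193398] [325.40792031 231.67444978]
```

Seat confirmed: the reel's box matches the projection to within 2 px. Now I sweep the keeper along its arc.

```bash
python3 -m jog '[{"travel":[0.001,0.006,0],"roll":0,"fingers":255},{"travel":[0.002,0.012,0],"roll":0,"fingers":255},{"travel":[0.002,0.016,0],"roll":0,"fingers":255},{"travel":[0.002,0.02,0],"roll":0,"fingers":255},{"travel":[0.001,0.025,0],"roll":0,"fingers":255},{"travel":[0.001,0.029,0],"roll":0,"fingers":255},{"travel":[0.001,0.033,0],"roll":0,"fingers":255},{"travel":[0.001,0.038,0],"roll":0,"fingers":255},{"travel":[0.001,0.042,0],"roll":0,"fingers":255},{"travel":[0.002,0.047,0],"roll":0,"fingers":255}]'; python3 st.py
```

```text
time_s: 10.6
tool_pos: [0.5422, -0.0282, 0.1307]
eef_rot: [0.68, 0.734, -0.0, -0.0]
force: [-0.3, 0.2, 0.4]
gripper_width: -0.002
gripper_force: 0.5
t 10.6 frame tip [-0.0409  0.0273  0.0577] yawerr 0.1 F [-0.3  0.2  0.4]
```

```bash
python3 -m jog '[{"travel":[0.002,0.005,0],"roll":0,"fingers":255},{"travel":[0.003,0.009,0],"roll":0,"fingers":255},{"travel":[0.005,0.014,0],"roll":0,"fingers":255},{"travel":[0.008,0.018,0],"roll":0,"fingers":255},{"travel":[0.011,0.022,0],"roll":0,"fingers":255},{"travel":[0.014,0.027,0],"roll":0,"fingers":255},{"travel":[0.018,0.03,0],"roll":0,"fingers":255},{"travel":[0.022,0.034,0],"roll":0,"fingers":255},{"travel":[0.027,0.037,0],"roll":0,"fingers":255},{"travel":[0.027,0.037,0],"roll":0,"fingers":255}]'; python3 st.py
python3 - <<'E'
from h import *
im=bot.read_camera("scene"); cv2.imwrite("pics/c3.png",cv2.resize(im[120:290,220:440,::-1],(770,595),interpolation=cv2.INTER_CUBIC))
E
```

```text
time_s: 11.6
tool_pos: [0.5773, 0.0023, 0.131]
eef_rot: [0.679, 0.734, 0.0, 0.0]
force: [0.7, -0.2, 0.0]
gripper_width: 0.001
gripper_force: 0.0
t 11.6 frame tip [-0.0131 -0.0101  0.058 ] yawerr 0.15 F [ 0.7 -0.2  0. ]
```

View pics/c3.png

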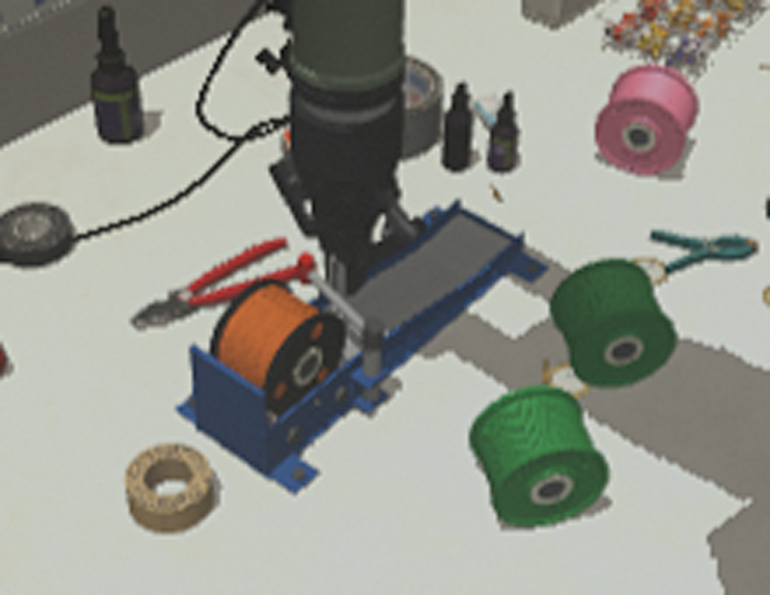

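The bar lies across behind the reel with its knob at (306,266), a few degrees short of the stop. Final nudge.

```bash
python3 -m jog '[{"travel":[0.004,0.002,0],"roll":0,"fingers":255},{"travel":[0.007,0.004,0],"roll":0,"fingers":255},{"travel":[0.01,0.005,0],"roll":0,"fingers":255},{"travel":[0.012,0.006,0],"roll":0,"fingers":255},{"travel":[0.014,0.006,0],"roll":0,"fingers":255},{"travel":[0.014,0.006,0],"roll":0,"fingers":255}]'; python3 st.py
python3 -m jog '[{"travel":[0.001,0,0],"roll":0,"fingers":255},{"travel":[0.001,0,0],"roll":0,"fingers":255}]'; python3 st.py
python3 -m jog '[{"travel":[0.001,0,0],"roll":0,"fingers":255},{"travel":[0.001,0,0],"roll":0,"fingers":255}]'; python3 st.py
```

```text
time_s: 12.25
tool_pos: [0.5819, 0.0163, 0.131]
eef_rot: [0.679, 0.734, 0.0, 0.0]
force: [-0.4, -0.2, -0.8]
gripper_width: -0.0
gripper_force: 0.0
t 12.25 frame tip [ 0.0005 -0.0156  0.058 ] yawerr 0.12 F [-0.4 -0.2 -0.8]
time_s: 12.45
tool_pos: [0.5818, 0.017, 0.131]
eef_rot: [0.679, 0.734, 0.0, 0.0]
force: [0.3, -0.4, -0.6]
gripper_width: 0.002
gripper_force: 0.1
t 12.45 frame tip [ 0.0012 -0.0156  0.058 ] yawerr 0.1 F [ 0.3 -0.4 -0.6]
time_s: 12.65
tool_pos: [0.5817, 0.018, 0.131]
eef_rot: [0.679, 0.734, 0.0, 0.0]
force: [-0.2, -0.9, 0.3]
gripper_width: -0.003
gripper_force: 0.2
t 12.65 frame tip [ 0.0022 -0.0156  0.058 ] yawerr 0.1 F [-0.2 -0.9  0.3]
```

```bash
for i in 1; do python3 -m jog '[{"travel":[0.001,0,0],"roll":0,"fingers":255},{"travel":[0.001,0,0],"roll":0,"fingers":255}]' >/dev/null; python3 st.py; done
python3 -m jog '[{"travel":[0.001,0,0],"roll":0,"fingers":255},{"travel":[0.001,0,0],"roll":0,"fingers":255}]'>/dev/null; python3 st.py
```

```text
t 12.85 frame tip [ 0.0026 -0.0156  0.058 ] yawerr 0.12 F [ 0.9 -3.   0. ]
t 13.05 frame tip [ 0.0029 -0.0156  0.0581] yawerr 0.12 F [ 0.5 -7.2 -0.4]
```

Force jumps to 7 N with no further movement, so the bar is at its stop. Backing off and clear.

```bash
python3 -m jog '[{"travel":[-0.01,0,0],"roll":0,"fingers":255},{"travel":[-0.03,0,0],"roll":0,"fingers":255},{"travel":[-0.05,0,-0.03],"roll":0,"fingers":255},{"travel":[-0.07,0,-0.07],"roll":0,"fingers":255},{"travel":[-0.09,0,-0.11],"roll":0,"fingers":255},{"travel":[-0.11,0,-0.15],"roll":0,"fingers":255},{"travel":[-0.13,0,-0.19],"roll":0,"fingers":255},{"travel":[-0.14,0,-0.22],"roll":0,"fingers":255},{"travel":[-0.14,0,-0.22],"roll":0,"fingers":255},{"travel":[-0.14,0,-0.22],"roll":0,"fingers":255}]'; python3 - <<'E'
from st import *
im=bot.read_camera("scene"); cv2.imwrite("pics/c4.png",cv2.resize(im[120:290,220:440,::-1],(770,595),interpolation=cv2.INTER_CUBIC))
q=proj("scene",Fw(p,[[.017,-.041,.069]]))[0]; print("knob expected crop",(q-[220,120])*3.5)
E
```

```text
time_s: 14.05
tool_pos: [0.5922, -0.1198, 0.3515]
eef_rot: [0.68, 0.734, 0.001, 0.0]
force: [1.0, -0.8, -0.5]
gripper_width: -0.002
gripper_force: 0.0
t 14.05 frame tip [-0.1359 -0.0157  0.2785] yawerr 0.07 F [ 1.  -0.8 -0.5]
knob expected crop [284.58903236 280.42756195]
```

View pics/c4.png

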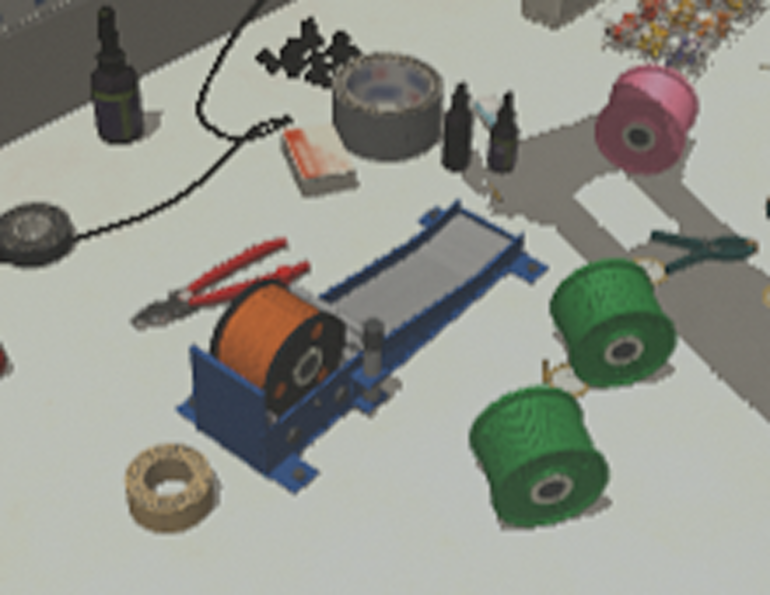

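The reel is seated and the bar lies across behind it, with the tools undisturbed. The knob overlaps the red cutters in this view, so I'll check its angle with the wrist camera.

```bash
python3 - <<'E'
from st import *
im=bot.read_camera("wrist").astype(int); e=proj("wrist",Fw(p,[[.017,-.041,.078]]))[0]; print(e)
m=((im[...,0]>1.8*im[...,1])&(im[...,0]>1.8*im[...,2])&(im[...,0]>60)).astype(np.uint8)
nn,l,st,ce=cv2.connectedComponentsWithStats(m)
for i in range(1,nn):
    if st[i,4]>15: w=fr(onz("wrist",ce[i],.075)); d=w-[.017,.043,0]; print(ce[i].round(1),st[i].tolist(),w.round(4),"th",(np.arctan2(d[1],d[0])-np.radians(155))%6.283,np.hypot(*d[:2]))
E
```

```text
t 14.1 frame tip [-0.1353 -0.0152  0.2767] yawerr 0.11 F [0.8 0.5 0.3]
[354.57476425  -1.37200967]
[353.    2.5] [347, 0, 13, 7, 75] [ 0.0147 -0.04    0.075 ] th 1.9789666469200062 0.0830350144371579
[406.9  43.4] [386, 0, 48, 92, 676] [-0.017  -0.0883  0.075 ] th 1.7537663266423094 0.13557811201870024
[432.   50.6] [416, 0, 29, 101, 715] [-0.0227 -0.1108  0.075 ] th 1.7544646575054506 0.1588858263257792
[469.8 178.7] [437, 157, 54, 40, 363] [-0.1387 -0.1599  0.075 ] th 1.352319122766759 0.2557192996688906
```

```bash
python3 -m jog '[{"travel":[0.03,0,-0.02],"roll":0,"fingers":255},{"travel":[0.05,0,-0.04],"roll":0,"fingers":255},{"travel":[0.05,0,-0.04],"roll":0,"fingers":255},{"travel":[0.05,0,-0.04],"roll":0,"fingers":255}]' >/dev/null; python3 - <<'E'
from st import *
im=bot.read_camera("wrist").astype(int)
m=((im[...,0]>1.8*im[...,1])&(im[...,0]>1.8*im[...,2])&(im[...,0]>60)).astype(np.uint8)
nn,l,st,ce=cv2.connectedComponentsWithStats(m)
for i in range(1,nn):
    if st[i,4]>15: w=fr(onz("wrist",ce[i],.076)); d=w-[.017,.043,0]; print(ce[i].round(1),st[i].tolist(),w.round(4),"th",(np.arctan2(d[1],d[0])-np.radians(155))%6.283,np.hypot(*d[:2]))
E
```

```text
t 14.55 frame tip [-0.085  -0.0153  0.3164] yawerr 0.2 F [-0.2 -0.6 -1. ]
[306.9  19.1] [281, 0, 52, 43, 2000] [0.0572 0.0006 0.076 ] th 2.7653842220705256 0.058393815648925464
[396.6  91.8] [379, 52, 40, 82, 490] [-0.0089 -0.09    0.076 ] th 1.8148277219827813 0.1354501961116642
[418.1  99.4] [405, 57, 24, 84, 494] [-0.0163 -0.1125  0.076 ] th 1.7961514661443587 0.15897245645592453
[347.9  64.9] [343, 59, 11, 13, 118] [ 0.0165 -0.0398  0.076 ] th 2.000787334866266 0.08280699968923817
[452.4 208.7] [424, 190, 47, 35, 271] [-0.1343 -0.1618  0.076 ] th 1.370726172093736 0.2545722588325451
```

Keeper angle is 2.00, so it is on its stop.

```bash
python3 -c "from rig import bot; print(bot.hand_in())"
```

```text
the job is handed in; nothing more can be done
None
```

The orange reel sits between the rollers in front of the back stop, the retaining arm is across behind it at its stop (measured 2.00 rad against 2.007), the tools and tape look undisturbed, and the robot is clear; I handed it in at about 14.6 s.

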